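Put the short eyepiece away and close the accessory box

ROBOT

A 7-joint arm with a two-finger parallel gripper is mounted at the origin on the work surface. World frame = base frame: x ahead of the robot, y to its left, z up, the work surface at z = 0. Lengths are in m, angles in rad, forces in N, time in s.
With the tool pointing down it reaches from about 0.4 to 0.75 m from the base axis. Payload 19.5 kg.
Tool frame: the origin (TCP) lies at the very end of the fingers, on their centre line; the grasp point (between the pads) lies 19 mm behind it (r.grip_point_offset is the distance from the TCP to the grasp point, in m); z points along the fingers, y is the direction in which the jaws open and shut (so a half turn about z gives the same grasp; the last joint's range is limited). The gripper opens to 85 mm and grips with 20 to 120 N. Pads are 22 mm wide; open, the fingers measure 114 mm over their backs; the gripper's body (76 mm by 85 mm) begins 54 mm behind the grasp point. The pads swing forward as they close: fully open they stand 13 mm farther back than shut.
Start: joints at [-1.284, 0.707, -0.028, 1.485, 0.022, 0.951, -0.075], TCP at [0.186, 0.544, 0.231] pointing down, gripper open.
Joint ranges: [-2.71, 2.71], [-0.32, 2.16], [-1.57, 1.52], [0, 2.45], [-1.46, 4.6], [0, 2.02], [-2.83, 2.83]. Speed limits (rad/s): [1.89, 1.89, 2.57, 2.57, 3.01, 3.01, 3.01].

INTERFACE

Orientations are given as a unit quaternion [x, y, z, w].
In Python, from workcell import r, viewer, ticket gives the robot as it stands.
- The arm moves only by the shell command python3 -m handwheel 'ROWS' [FORCE]. ROWS is a JSON object of lists of equal length, an entry for each row: "hand": the finger opening in mm, from 0 to 85.4; "dp": the shift along the tool's x, y, z in mm, a list of three; "yaw": the turn about the tool's z in rad. A call has 1 to 8 rows; each row shifts and turns the commanded pose from where the row before left it, along the tool's axes as they then stand; what a row does not reach is not made up. A row lasts 1/10 s, in which the tool goes at most 50 mm and 8.59 degrees, less where a joint would pass 70% of its speed; a pose out of reach is approached as far as the arm can. A call with a gripper value outside its range is refused whole. The fingers move at their own pace and stop on an object; FORCE is the grip in N (left out, the last holds). Time passes only in rows, so rows that do not move let the fingers close. It gives the time, the measured TCP pose, the force and the opening at its end, in the units of the state.
- r.read_state(): the state, without advancing time (a new reading comes with each control period).
- viewer.capture(name): name is "side" or "top"; returns a dict with "frame" (480x640x3 uint8, red, green, blue), "intrinsics" (3x3 intrinsics, pixels), "extrinsics" (4x4, takes a point from camera to world coordinates). Camera axes: x right, y down, z forward; pixel columns grow to the right and rows downward; lengths in m; the calibration is good to about 2 mm. A picture is of the moment at which its call begins. There is no depth.
- ticket.job_done(): hands the job in, once; it reports no verdict.
Trained networks look in the newest picture that a camera, given by its name, has taken for a name from the list of things; names that differ only in an ending like _2 or _b are one class to them, and where a whole thing is asked for, a point or a joint stands for the part that bears it (a point fixed in the world has none). Each returns a list of dicts, best first, with "score" (0 to 1); they miss things now and then, are a little off and sometimes report something else, mostly with a low value. They report only what shows in the picture. A call takes as long as a camera call.
- viewer.trace(camera, name): "pixels" (480x640 bool, what is visible of it) and "bbox" ([left, top, width, height] in pixels, round what is visible of it).
- viewer.pinpoint(camera, name): "pixel" ([row, column] in pixels: a listed point, or the origin of a listed thing).
The state is a dict: "time": time; "qpos": joint angles; "qd": joint speeds; "joint_torque": joint torques, N m; "tool_pos": TCP position; "tcp_rot": TCP orientation; "wrist_force": force on the tool from outside, world axes, zero at the start; "ft_torque": the same for the moment, N m; "width": finger opening in m.
Only numpy, scipy, OpenCV 4.12 (cv2) and the standard library are available. Lean on these libraries where they do the work, as an engineer would, in place of code of your own. Each camera call takes 0.05 s, during which the arm holds its last target.

TASK

Pack the short microscope eyepiece into the empty compartment of the wooden accessory box: set it down inside, do not drop it. Then put the lid on so that it closes flat on the rim all round. Leave the long eyepiece standing where it is.

Things in the scene. Friction and masses are not known exactly. Their poses are not given: they have to be found in the camera images.
- short_eyepiece_center (a point): Short eyepiece: loose upright aluminium cylinder with two thin dark bands and a bevelled grey top, 34 mm across, 48 mm tall, 90 g. This point is its centre, 24 mm above its foot; z upright. It stands in one row with the long eyepiece and an amber jar with white cap (46 mm wide, 66 mm tall), in any order.
- long_eyepiece_center (a point): Long eyepiece: same diameter and materials but 84 mm tall, too tall for the box; stands loose in the same row. This point is its centre, 42 mm above its foot; z upright.
- bay (a point): Floor centre of the empty compartment, 8 mm above the bench, in a fixed open wooden box 220 (x) x 150 (y) x 70 mm, walls 7. x: along the box to its other half, which holds two objectives in a rack, below the rim; y: across; z up. Compartment 103 (x) x 136 (y), 62 mm deep to the rim; partition 30 mm high. Box centre at x = +51.5 mm, y = 0 from here.
- lid_grip (a point): Loose wooden lid, 240 (x) x 176 (y) x 8 mm, 300 g, lying handle up. Point: centre of its steel bow handle's rail (90 along x, 12 thick, 14 high), mid-lid, 37 mm above the board's top. Below the board a central block 178 x 104 x 10 mm drops into the box mouth (206 x 136). Closed, the board rests on the rim, this point 107 mm above the box floor, over the box centre. Either way round.

How it is judged:
By the outcome, as a careful person would: the job done as asked, in the order asked, and still so for the second after the job is handed in, with the robot touching nothing.
It also fails if it takes over 64 s, if anything falls off the work surface, if the arm or the gripper's body presses on something with over 40 N, if the wrist force passes 120 N, or if a joint passes its speed limit or range.

## Working session

There is one attempt and no reset: what is moved stays moved. The work goes in short steps, Python scripts to look and compute and a shell command to move; the robot and the scene stay as the last step left them, time stands still between calls to the robot, and variables do not carry over. Pictures are saved under pics/ and viewed, and the job is handed in when it is done.

```bash
ls; mkdir -p pics; cat > h.py <<'E'
import numpy as np, cv2
from workcell import r, viewer, ticket
def cap(n,f):
    c=viewer.capture(n); cv2.imwrite('pics/'+f,c['frame'][:,:,::-1]); return c
def ray(c,px):
    K=np.array(c['intrinsics']);T=np.array(c['extrinsics'])
    d=T[:3,:3]@np.linalg.solve(K,[px[1],px[0],1.]); return T[:3,3],d/np.linalg.norm(d)
def tri(rs):
    A=np.zeros((3,3));b=np.zeros(3)
    for o,d in rs:
        P=np.eye(3)-np.outer(d,d);A+=P;b+=P@o
    p=np.linalg.solve(A,b); return p,[np.linalg.norm((np.eye(3)-np.outer(d,d))@(p-o)) for o,d in rs]
def proj(c,p):
    K=np.array(c['intrinsics']);T=np.linalg.inv(np.array(c['extrinsics']))
    q=K@(T[:3,:3]@np.asarray(p)+T[:3,3]); return (q[:2]/q[2])[::-1]
E
python3 - <<'E'
from h import *
np.set_printoptions(precision=4,suppress=True)
s=r.read_state();print(s)
cs={n:cap(n,n+'0.png') for n in('side','top')}
for n in cs: print(n,np.array(cs[n]['extrinsics']),cs[n]['intrinsics'])
for t in ['short_eyepiece_center','long_eyepiece_center','bay','lid_grip']:
    res={}
    for n in cs:
        d=viewer.pinpoint(n,t); print(t,n,[(np.round(x['pixel'],1),round(x['score'],2)) for x in d[:3]])
        if d: res[n]=ray(cs[n],d[0]['pixel'])
    if len(res)==2: print(tri(list(res.values())))
E
```

```text
pics
{'time': 0.0, 'qpos': array([-1.2837,  0.7071, -0.0276,  1.485 ,  0.022 ,  0.9509, -0.0755]), 'qd': array([-0.0019, -0.001 ,  0.001 ,  0.0012, -0.0004, -0.0004,  0.0007]), 'joint_torque': array([  0.0014, -88.3241,   1.2352, -23.6155,   0.017 ,   0.0068,
         0.    ]), 'tool_pos': array([0.1856, 0.5439, 0.2308]), 'tcp_rot': array([ 0.1637,  0.9865, -0.0005, -0.0001]), 'wrist_force': array([ 0.0985, -0.4009,  0.4705]), 'ft_torque': array([-0.0216, -0.0333, -0.039 ]), 'width': 0.08552578169005652}
side [[ 0.7179 -0.5359  0.4443  0.1885]
 [-0.6961 -0.5584  0.4512 -0.3989]
 [ 0.0063 -0.6332 -0.7739  0.7441]
 [ 0.      0.      0.      1.    ]] [[580.3072   0.     325.5026]
 [  0.     580.3072 233.7649]
 [  0.       0.       1.    ]]
top [[-0.1111 -0.973   0.2026  0.3846]
 [-0.9938  0.1093 -0.0198 -0.0078]
 [-0.0028 -0.2035 -0.9791  0.9167]
 [ 0.      0.      0.      1.    ]] [[502.8747   0.     321.2363]
 [  0.     502.8747 246.5626]
 [  0.       0.       1.    ]]
short_eyepiece_center side [(array([222.2, 367.4]), 0.9)]
short_eyepiece_center top [(array([196.4, 305.9]), 0.81)]
(array([ 0.6675, -0.0086,  0.024 ]), [np.float64(0.0007660690885812684), np.float64(0.000766069088581156)])
long_eyepiece_center side [(array([256.6, 312.1]), 0.66)]
long_eyepiece_center top [(array([261.1, 314.4]), 0.78)]
(array([ 0.5407, -0.0113,  0.0496]), [np.float64(0.001365271687276844), np.float64(0.0013652716872769664)])
bay side [(array([206. , 197.3]), 0.6)]
bay top [(array([302.9, 186.5]), 0.97)]
(array([0.4971, 0.2276, 0.0053]), [np.float64(0.00021567142275172226), np.float64(0.00021567142275168898)])
lid_grip side [(array([348.1, 420.3]), 0.96), (array([222.5, 364.4]), 0.25)]
lid_grip top [(array([250.7, 437.5]), 0.67)]
(array([ 0.5331, -0.2254,  0.0624]), [np.float64(0.0017767623549226521), np.float64(0.0017767623549227634)])
```

View pics/side0.png

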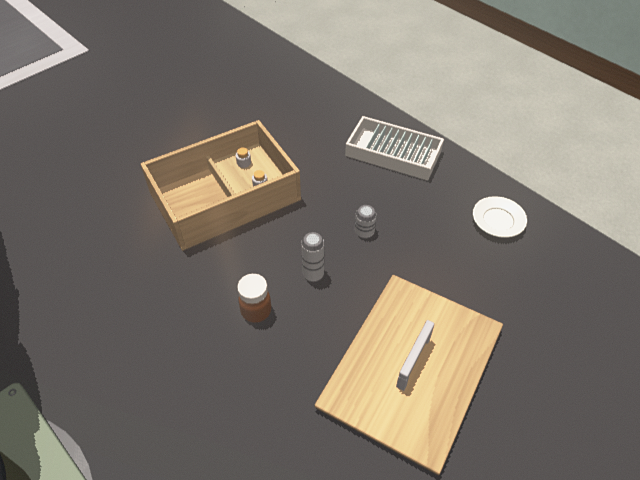

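View pics/top0.png

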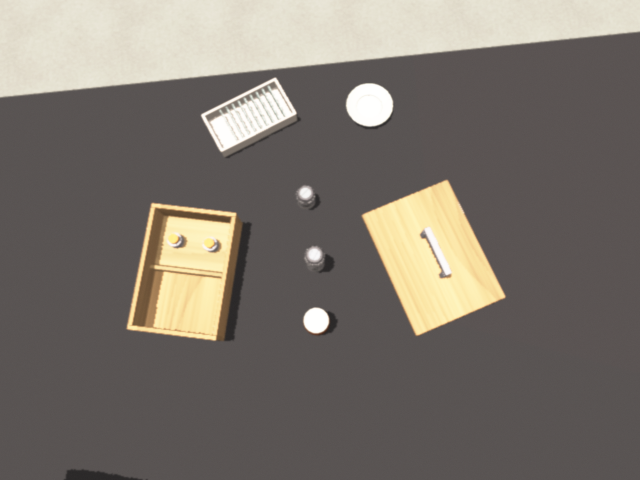

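The networks' points agree with the pictures. In the side view the box is at about (220,180) with the empty compartment at (197,205), the short eyepiece is at (366,222), the long one at (313,257), the jar at (254,298) and the lid handle at (416,354). Next I measure the box and lid yaw from their corners.

```bash
python3 - <<'E'
from h import *
from scipy.optimize import least_squares
np.set_printoptions(precision=4,suppress=True)
cs={n:viewer.capture(n) for n in('side','top')}
ms={}
for t in ['bay','lid_grip','short_eyepiece_center','long_eyepiece_center']:
    for n in cs:
        d=viewer.trace(n,t)
        if not d: print(t,n,'none'); continue
        m=d[0]['pixels'].astype(np.uint8); print(t,n,round(d[0]['score'],2),d[0]['bbox'],m.sum())
        k,_=cv2.findContours(m,cv2.RETR_EXTERNAL,cv2.CHAIN_APPROX_NONE); k=max(k,key=cv2.contourArea)
        h=cv2.convexHull(k)
        for e in (3,5,8):
            a=cv2.approxPolyDP(h,e,True)
            if len(a)<=6: break
        print(a[:,0].tolist())
        ms[t,n]=h[:,0]
E
```

```text
bay side 0.58 [143.8, 119.4, 155.9, 127.0] 12732
[[259, 120], [298, 168], [300, 198], [182, 248], [150, 194], [141, 163]]
bay top none
lid_grip side 0.89 [318.4, 274.3, 182.8, 201.1] 21173
[[392, 275], [502, 324], [438, 474], [315, 406]]
lid_grip top 0.97 [363.7, 181.7, 143.5, 155.7] 12622
[[447, 181], [504, 296], [417, 335], [363, 215]]
short_eyepiece_center side 0.7 [355.2, 205.3, 17.9, 33.0] 623
[[368, 204], [376, 224], [363, 238], [355, 232], [356, 214]]
short_eyepiece_center top 0.63 [299.1, 187.5, 14.4, 20.7] 321
[[308, 187], [314, 200], [304, 208], [298, 203], [297, 192]]
long_eyepiece_center side 0.91 [301.3, 232.8, 21.1, 48.3] 991
[[315, 232], [323, 240], [323, 274], [309, 280], [301, 243]]
long_eyepiece_center top 0.86 [303.7, 244.4, 22.4, 23.7] 428
[[316, 246], [324, 253], [324, 264], [312, 271], [306, 265], [305, 253]]
```

```bash
python3 - <<'E'
import cv2
for n,(x,y,w,h) in {'side':(130,110,180,140),'top':(120,195,130,150)}.items():
    i=cv2.imread(f'pics/{n}0.png')[y:y+h,x:x+w]; cv2.imwrite(f'pics/{n}0z.png',cv2.resize(i,None,fx=4,fy=4,interpolation=cv2.INTER_CUBIC))
E
```

```text
(no output)
```

View pics/side0z.png

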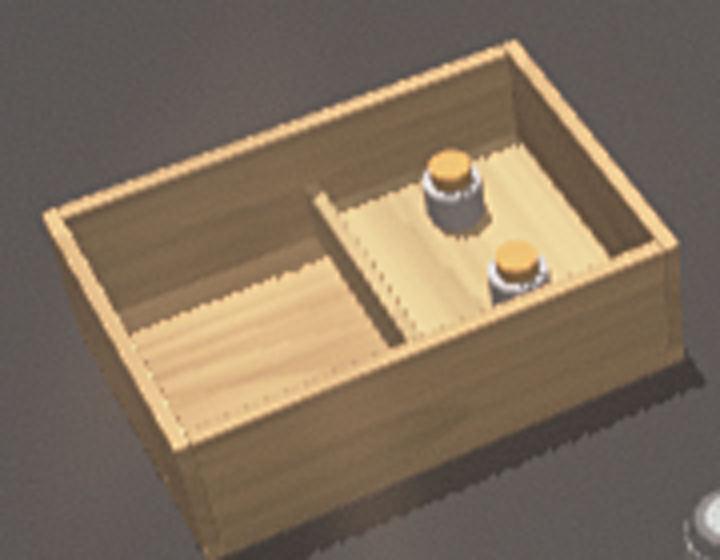

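View pics/top0z.png

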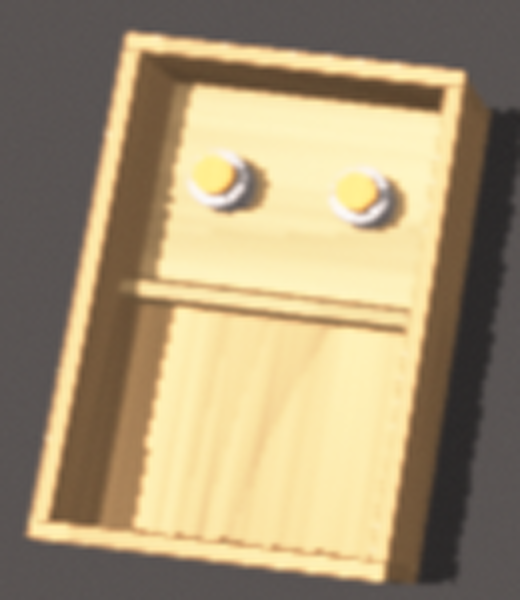

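```bash
python3 - <<'E'
from h import *
np.set_printoptions(precision=4,suppress=True)
cs={n:viewer.capture(n) for n in('side','top')}
def corners(side,top):
    P=[]
    for a,b in zip(side,top):
        p,e=tri([ray(cs['side'],a[::-1]),ray(cs['top'],b[::-1])]);P.append(p);print(p,round(e[0]*1e3,2))
    P=np.array(P);print('c',P.mean(0));return P
def yaw(P): # order ++, +-, --, -+
    v=P[0]+P[1]-P[2]-P[3]; w=P[0]+P[3]-P[1]-P[2]
    print('yaw x',np.degrees(np.arctan2(v[1],v[0])),'len',np.linalg.norm(v)/2,'y',np.degrees(np.arctan2(w[1],w[0])),np.linalg.norm(w)/2)
B=corners([(258.8,120),(299.5,170.8),(176.2,221.8),(141.2,163.2)],[(151.2,203.2),(236.5,213),(216,340.2),(127,329.2)]);yaw(B)
L=corners([(392,275),(502,324),(438,474),(315,406)],[(363,215),(447,181),(504,296),(417,335)]);yaw(L)
cv2.imwrite('pics/lz_s.png',cv2.resize(cs['side']['frame'][300:400,370:460,::-1],None,fx=6,fy=6,interpolation=cv2.INTER_CUBIC))
cv2.imwrite('pics/lz_t.png',cv2.resize(cs['top']['frame'][215:290,400:470,::-1],None,fx=7,fy=7,interpolation=cv2.INTER_CUBIC))
print(r.read_state()['time'])
E
```

```text
[0.6692 0.2612 0.074 ] 0.31
[0.6334 0.1144 0.077 ] 0.24
[0.4234 0.1634 0.0772] 2.12
[0.4567 0.3093 0.0759] 1.06
c [0.5457 0.2121 0.076 ]
yaw x -12.943603870002734 len 0.21677236694523389 y 76.72418056188788 0.1503349739467223
[ 0.6183 -0.108   0.0257] 0.92
[ 0.6672 -0.2726  0.0244] 0.29
[ 0.4434 -0.3398  0.018 ] 1.23
[ 0.3934 -0.1751  0.0212] 0.33
c [ 0.5306 -0.2239  0.0223]
yaw x 16.665974169249758 len 0.23428297789469027 y 106.71092719003452 0.17192798168627296
1.1
```

View pics/lz_s.png

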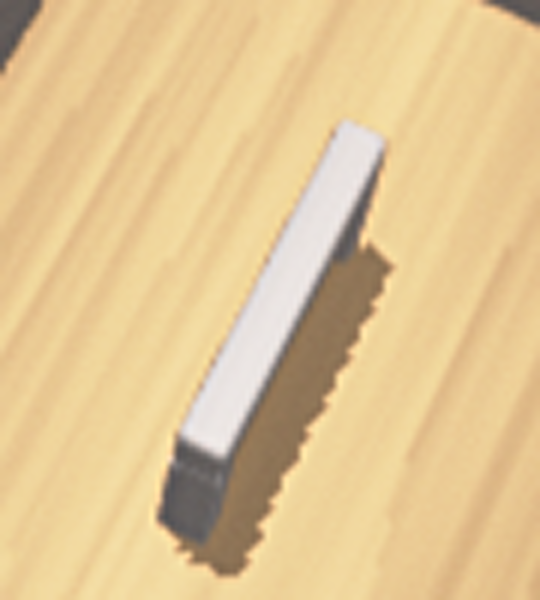

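View pics/lz_t.png

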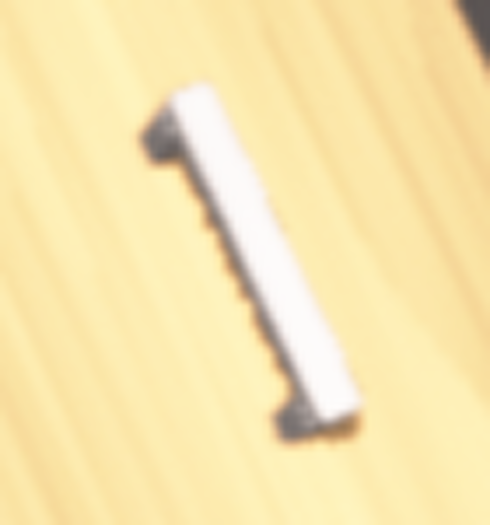

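```bash
python3 - <<'E'
from h import *
from scipy.optimize import least_squares
np.set_printoptions(precision=4,suppress=True)
cs={n:viewer.capture(n) for n in('side','top')}
def fit(side,top,L,W,x0,zfix=None):
    loc=np.array([(L,W),(L,-W),(-L,-W),(-L,W)])/2
    def res(q):
        x,y,a=q[:3]; z=q[3] if zfix is None else zfix
        out=[]
        for n,obs in(('side',side),('top',top)):
            for l,o in zip(loc,obs):
                p=[x+l[0]*np.cos(a)-l[1]*np.sin(a),y+l[0]*np.sin(a)+l[1]*np.cos(a),z]
                out+=list(proj(cs[n],p)[::-1]-np.array(o))
        return np.array(out)
    s=least_squares(res,x0[:3] if zfix is not None else x0,loss='soft_l1')
    print(s.x,'yawdeg',np.degrees(s.x[2]),'px',np.round(res(s.x),1))
b=([(258.8,120),(299.5,170.8),(176.2,221.8),(141.2,163.2)],[(151.2,203.2),(236.5,213),(216,340.2),(127,329.2)],.22,.15,[.55,.21,-.2,.07])
fit(*b);fit(*b,zfix=.07)
l=([(392,275),(502,324),(438,474),(315,406)],[(363,215),(447,181),(504,296),(417,335)],.24,.176,[.53,-.22,.29,.02])
fit(*l);fit(*l,zfix=.018)
h=([(427.5,319.7),(434.3,324.2),(408,376.3),(399.7,372)],[(424.3,229),(429.7,227.3),(451.4,272.9),(445.4,275.3)],.09,.012,[.53,-.22,.29,.06])
fit(*h);fit(*h,zfix=.062)
E
```

```text
[ 0.5461  0.213  -0.2286  0.0741] yawdeg -13.097252358233984 px [ 0.3 -0.3  1.2  0.2 -2.4  1.5 -1.4  0.6  0.  -0.8 -0.3 -0.9  0.  -0.2
 -0.4 -0. ]
[ 0.5473  0.2147 -0.2266] yawdeg -12.981011585776153 px [ 0.2  0.8  1.1  1.  -1.7  2.4 -0.8  1.6 -0.3 -0.5 -1.  -0.9 -0.3 -0.8
 -0.3 -0.4]
[ 0.5331 -0.2227  0.2899  0.0171] yawdeg 16.609652323799846 px [ 0.1 -0.1  1.1  0.2  1.8  1.  -1.3  0.2 -3.  -0.5 -1.3 -1.9  0.4  0.7
 -1.8  0.7]
[ 0.5327 -0.2229  0.2897] yawdeg 16.597468198640296 px [ 0.1 -0.3  1.2  0.1  1.8  1.  -1.4  0.1 -2.9 -0.4 -1.1 -1.9  0.7  0.8
 -1.6  0.9]
[ 0.5318 -0.2238  0.2806  0.0651] yawdeg 16.078191713742555 px [-0.3 -0.2  1.2 -0.8 -0.6  1.  -0.9  0.9 -0.9 -0.8 -0.  -1.6  0.5 -0.
  0.2  0.2]
[ 0.5327 -0.2238  0.2837] yawdeg 16.252227161001944 px [-0.3  0.5  1.1 -0.2 -0.3  1.6 -0.6  1.6 -1.4 -0.8 -0.6 -1.7  0.  -0.3
 -0.3 -0.1]
```

The fits agree with the network points. The box centre is about (0.546, 0.213) with yaw −13°. The lid grip is about (0.532, −0.223) with yaw 16.3°, rail top 62–65 mm. The short eyepiece is at (0.667, −0.009), z 24 mm. I'll align the jaws with the box's y and travel to above the eyepiece.

```bash
cat > go.py <<'E'
import sys; from h import *
from scipy.spatial.transform import Rotation as R
def rel(p,jaw=None):
    s=r.read_state(); M=R.from_quat(s['tcp_rot']).as_matrix()
    a=np.degrees(np.arctan2(M[1,1],M[0,1]))
    print('t',round(s['time'],2),'tcp',np.round(s['tool_pos'],4),'jaw',round(a,2),'F',np.round(s['wrist_force'],1),'w',round(s['width']*1e3,1))
    if p is not None: print('dp mm',np.round(M.T@(np.array(p)-s['tool_pos'])*1e3,1))
    if jaw is not None: print('yaw',round(np.radians((a-jaw+90)%180-90),4))
if __name__=='__main__':
    v=[float(x) for x in sys.argv[1:]]; rel(v[:3] if len(v)>2 else None, v[3] if len(v)>3 else None)
E
python3 -m handwheel '{"hand":[85,85],"dp":[[0,0,0],[0,0,0]],"yaw":[-0.053,-0.05]}' 30; python3 go.py 0.6675 -0.0086 0.231 77
```

```text
time: 1.4
tool_pos: [0.1856, 0.5442, 0.2313]
tcp_rot: [0.112, 0.994, -0.0, 0.0]
wrist_force: [0.5, 0.0, -0.5]
width: 0.085
t 1.4 tcp [0.1856 0.5442 0.2313] jaw 77.18 F [ 0.5  0.  -0.5] w 85.0
dp mm [-5.925e+02 -4.321e+02  3.000e-01]
yaw 0.0032
```

```bash
python3 -m handwheel '{"hand":[85,85,85,85,85,85,85,85],"dp":[[-37,-27,0],[-37,-27,0],[-37,-27,0],[-37,-27,0],[-37,-27,0],[-37,-27,0],[-37,-27,0],[-37,-27,0]],"yaw":[0,0,0,0,0,0,0,0]}'; python3 go.py 0.6675 -0.0086 0.231 77
```

```text
time: 2.2
tool_pos: [0.4268, 0.2658, 0.2314]
tcp_rot: [0.113, 0.994, 0.0, 0.0]
wrist_force: [0.4, -0.1, -0.7]
width: 0.0851
t 2.2 tcp [0.4268 0.2658 0.2314] jaw 77.07 F [ 0.4 -0.1 -0.7] w 85.1
dp mm [-296.  -213.6    0.5]
yaw 0.0012
```

```bash
python3 -m handwheel '{"hand":[85,85,85,85,85,85,85,85],"dp":[[-37,-27,0],[-37,-27,0],[-37,-27,0],[-37,-27,0],[-37,-27,0],[-37,-27,0],[-37,-26,0],[-37,-26,0]],"yaw":[0,0,0,0,0,0,0,0]}'; python3 go.py 0.6675 -0.0086 0.011 77
python3 -m handwheel '{"hand":[85,85,85],"dp":[[0,0,40],[0,0,40],[0,0,40]],"yaw":[0,0,0]}'; python3 go.py 0.6675 -0.0086 0.011 77
python3 - <<'E'
from h import *
cs={n:cap(n,n+'1.png') for n in('side','top')}
rs=[]
for n in cs:
    d=viewer.pinpoint(n,'short_eyepiece_center'); print(n,d[:2])
    if d: rs.append(ray(cs[n],d[0]['pixel']))
if len(rs)==2: print(tri(rs))
E
```

```text
time: 3.0
tool_pos: [0.6673, -0.0092, 0.2315]
tcp_rot: [0.113, 0.994, 0.0, 0.0]
wrist_force: [0.5, 1.2, 1.0]
width: 0.0847
t 3.0 tcp [ 0.6673 -0.0092  0.2315] jaw 77.05 F [0.5 1.2 1. ] w 84.7
dp mm [ -0.    0.6 220.5]
yaw 0.0008
time: 3.3
tool_pos: [0.6663, -0.0077, 0.1098]
tcp_rot: [0.113, 0.994, 0.0, 0.0]
wrist_force: [1.6, 0.3, -0.1]
width: 0.0851
t 3.3 tcp [ 0.6663 -0.0077  0.1098] jaw 77.04 F [ 1.6  0.3 -0.1] w 85.1
dp mm [-1.4 -0.6 98.8]
yaw 0.0007
side [{'pixel': [223.0, 365.6], 'score': 0.65}]
top []
```

View pics/side1.png

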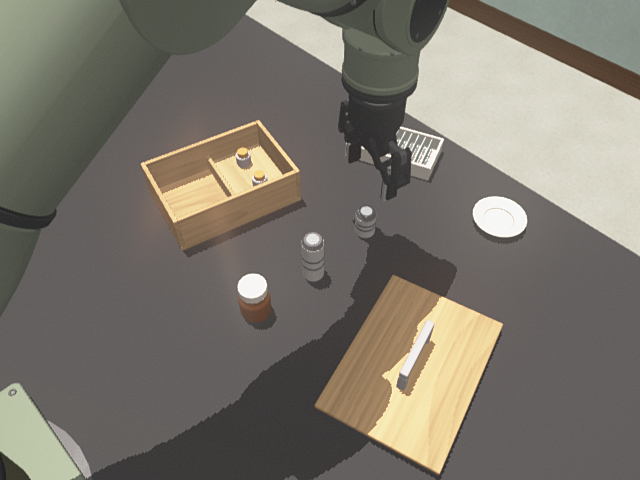

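The jaws straddle the eyepiece at (366,221), with the fingers at about (352,150) and (397,175), and the other things are clear. Descending.

```bash
python3 -m handwheel '{"hand":[85,85,85,85,85],"dp":[[-1,0,30],[0,0,30],[0,0,25],[0,0,13],[0,0,0]],"yaw":[0,0,0,0,0]}'; python3 go.py 0.6675 -0.0086 0.011 77
python3 - <<'E'
from h import *
cap('side','side2.png')
i=cv2.imread('pics/side2.png')[130:260,290:450];cv2.imwrite('pics/side2z.png',cv2.resize(i,None,fx=4,fy=4))
E
```

```text
time: 4.0
tool_pos: [0.6676, -0.0077, 0.0138]
tcp_rot: [0.113, 0.994, -0.0, 0.0]
wrist_force: [-0.6, 0.6, 0.5]
width: 0.0851
t 4.0 tcp [ 0.6676 -0.0077  0.0138] jaw 77.06 F [-0.6  0.6  0.5] w 85.1
dp mm [-0.1 -0.9  2.8]
yaw 0.0011
```

View pics/side2z.png

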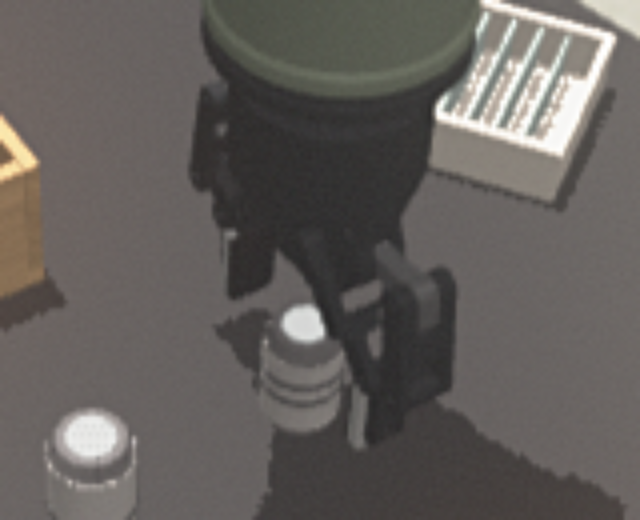

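The eyepiece at zoom (303,370) sits between the fingers, so I close on it.

```bash
python3 -m handwheel '{"hand":[45,36,25,25,25,25,25,25],"dp":[[0,0,0],[0,0,0],[0,0,0],[0,0,0],[0,0,0],[0,0,0],[0,0,0],[0,0,0]],"yaw":[0,0,0,0,0,0,0,0]}' 30; python3 go.py
```

```text
time: 4.85
tool_pos: [0.6676, -0.0077, 0.0141]
tcp_rot: [0.113, 0.994, -0.0, 0.0]
wrist_force: [-2.6, 0.1, 7.5]
width: 0.0317
t 4.85 tcp [ 0.6676 -0.0077  0.0141] jaw 77.06 F [-2.6  0.1  7.5] w 31.7
```

```bash
python3 -m handwheel '{"hand":[25,25,25,25],"dp":[[0,0,-10],[0,0,-20],[0,0,-30],[0,0,0]],"yaw":[0,0,0,0]}'; python3 go.py 0.497 0.2265 0.16 77
python3 - <<'E'
from h import *
cap('side','side3.png')
i=cv2.imread('pics/side3.png')[110:240,290:450];cv2.imwrite('pics/side3z.png',cv2.resize(i,None,fx=4,fy=4))
E
```

```text
time: 5.25
tool_pos: [0.6691, -0.0077, 0.0776]
tcp_rot: [0.113, 0.994, 0.0, 0.003]
wrist_force: [0.4, -0.2, -1.2]
width: 0.0324
t 5.25 tcp [ 0.6691 -0.0077  0.0776] jaw 77.05 F [ 0.4 -0.2 -1.2] w 32.4
dp mm [219.8 189.8 -83.3]
yaw 0.0008
```

View pics/side3z.png

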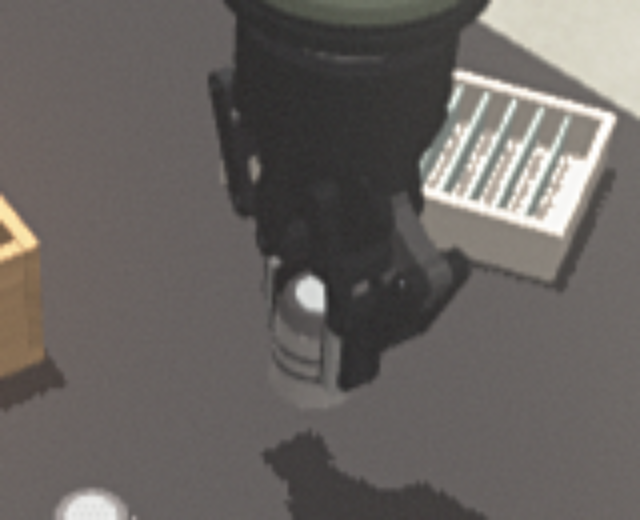

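It is held: its shadow is detached, and the jaws stopped at 32 mm. I raise it and carry it over the compartment.

```bash
python3 -m handwheel '{"hand":[25,25,25,25],"dp":[[0,0,-30],[0,0,-30],[0,0,-20],[0,0,0]],"yaw":[0,0,0,0]}'; python3 -m handwheel '{"hand":[25,25,25,25,25,25,25,25],"dp":[[20,15,0],[30,27,0],[35,30,0],[35,30,0],[35,30,0],[35,30,0],[20,20,0],[10,8,0]],"yaw":[0,0,0,0,0,0,0,0]}'; python3 -m handwheel '{"hand":[25],"dp":[[0,0,0]],"yaw":[0]}';python3 go.py 0.497 0.2265 0.022 77
python3 - <<'E'
from h import *
cap('side','side4.png');cap('top','top4.png')
for n in('side','top'):
    print(n,viewer.pinpoint(n,'short_eyepiece_center')[:1])
E
```

```text
time: 5.7
tool_pos: [0.6682, -0.0077, 0.1556]
tcp_rot: [0.113, 0.994, 0.0, 0.002]
wrist_force: [-0.7, -0.3, -0.6]
width: 0.0322
time: 6.5
tool_pos: [0.4935, 0.2291, 0.1526]
tcp_rot: [0.111, 0.994, -0.0, -0.001]
wrist_force: [0.6, -0.4, -1.0]
width: 0.032
time: 6.6
tool_pos: [0.4945, 0.2277, 0.1527]
tcp_rot: [0.112, 0.994, -0.0, -0.001]
wrist_force: [0.1, -1.0, -0.6]
width: 0.032
t 6.6 tcp [0.4945 0.2277 0.1527] jaw 77.19 F [ 0.1 -1.  -0.6] w 32.0
dp mm [ -2.9  -0.6 130.7]
yaw 0.0033
side [{'pixel': [138.6, 178.7], 'score': 0.85}]
top [{'pixel': [295.9, 161.1], 'score': 0.38}]
```

View pics/side4.png

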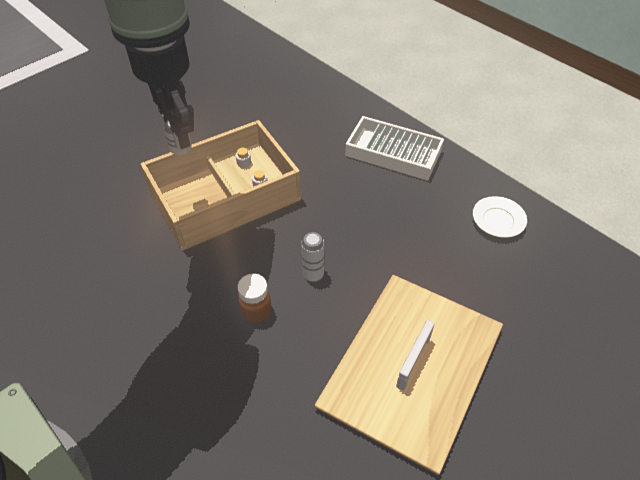

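The eyepiece hangs at (178,140) above the compartment. I lower it quickly to about 25 mm, then slowly onto the floor.

```bash
python3 -m handwheel '{"hand":[25,25,25,25,25,25],"dp":[[-3,-1,25],[0,0,30],[0,0,30],[0,0,20],[0,0,12],[0,0,0]],"yaw":[0,0,0,0,0,0]}'; python3 go.py 0.497 0.2265 0.022 77
```

```text
time: 7.4
tool_pos: [0.498, 0.2242, 0.0352]
tcp_rot: [0.113, 0.994, -0.001, -0.001]
wrist_force: [-0.7, -0.4, -0.7]
width: 0.0318
t 7.4 tcp [0.498  0.2242 0.0352] jaw 77.01 F [-0.7 -0.4 -0.7] w 31.8
dp mm [ 1.5  2.  13.2]
yaw 0.0001
```

```bash
python3 -m handwheel '{"hand":[25,25,25,25,25],"dp":[[0,0,4],[0,0,4],[0,0,2],[0,0,1],[0,0,0]],"yaw":[0,0,0,0,0]}'; python3 -m handwheel '{"hand":[25,25,25],"dp":[[0,0,1],[0,0,0.5],[0,0,0]],"yaw":[0,0,0]}';
```

```text
time: 7.9
tool_pos: [0.4982, 0.2251, 0.0254]
tcp_rot: [0.113, 0.994, -0.0, 0.0]
wrist_force: [-0.5, 0.2, -0.6]
width: 0.0321
time: 8.2
tool_pos: [0.4982, 0.2251, 0.0238]
tcp_rot: [0.113, 0.994, -0.0, -0.0]
wrist_force: [-0.3, -0.2, -1.1]
width: 0.0323
```

```bash
python3 -m handwheel '{"hand":[25,25,25],"dp":[[0,0,1],[0,0,0],[0,0,0]],"yaw":[0,0,0]}'; python3 -m handwheel '{"hand":[25,25],"dp":[[0,0,0.5],[0,0,0]],"yaw":[0,0]}'; python3 -m handwheel '{"hand":[25,25],"dp":[[0,0,0.5],[0,0,0]],"yaw":[0,0]}'
```

```text
time: 8.5
tool_pos: [0.4981, 0.2251, 0.0228]
tcp_rot: [0.113, 0.994, -0.0, -0.0]
wrist_force: [0.2, -0.1, -1.6]
width: 0.0321
time: 8.7
tool_pos: [0.4981, 0.2251, 0.0222]
tcp_rot: [0.113, 0.994, -0.0, -0.0]
wrist_force: [0.0, -0.3, -0.8]
width: 0.0323
time: 8.9
tool_pos: [0.4982, 0.2251, 0.022]
tcp_rot: [0.113, 0.994, -0.0, 0.0]
wrist_force: [-1.3, -0.4, 5.7]
width: 0.032
```

There is contact at the expected height (+5.7 N at z 0.022). Releasing gently.

```bash
python3 -m handwheel '{"hand":[34,38,44,52,60,60,60],"dp":[[0,0,0],[0,0,0],[0,0,0],[0,0,0],[0,0,0],[0,0,0],[0,0,0]],"yaw":[0,0,0,0,0,0,0]}'; python3 -m handwheel '{"hand":[60,60,60,60,60,60],"dp":[[0,0,-10],[0,0,-25],[0,0,-40],[0,0,-45],[0,0,-45],[0,0,-20]],"yaw":[0,0,0,0,0,0]}'; python3 go.py 0.5325 -0.2235 0.2 106.3
python3 - <<'E'
from h import *
cap('side','side5.png');
E
```

```text
time: 9.6
tool_pos: [0.4981, 0.2251, 0.0218]
tcp_rot: [0.113, 0.994, -0.0, -0.0]
wrist_force: [-0.2, -0.4, -0.5]
width: 0.0599
time: 10.2
tool_pos: [0.4988, 0.2254, 0.2113]
tcp_rot: [0.113, 0.994, 0.001, 0.002]
wrist_force: [0.1, 0.3, -1.0]
width: 0.06
t 10.2 tcp [0.4988 0.2254 0.2113] jaw 77.05 F [ 0.1  0.3 -1. ] w 60.0
dp mm [-133.4 -429.9   10.5]
yaw -0.5104
```

View pics/side5.png

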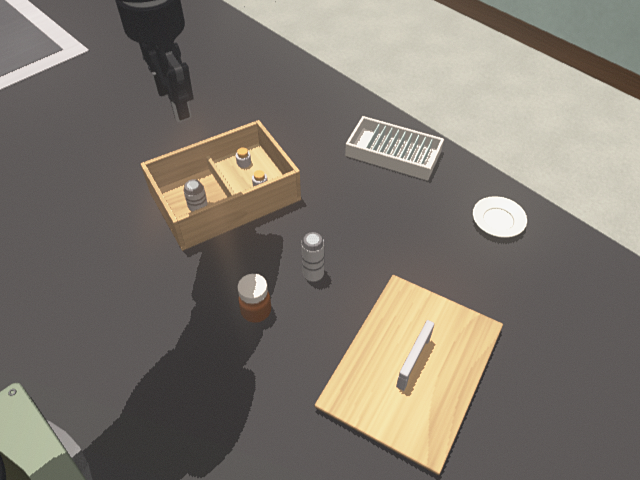

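The short eyepiece stands upright in the compartment at (195,195). Next, the lid.

```bash
python3 -m handwheel '{"hand":[60,60,60,60,60,60,60,60],"dp":[[-7,-23,0],[-13,-43,0],[-14,-45,0],[-14,-45,0],[-14,-45,0],[-14,-45,0],[-14,-45,0],[-14,-45,0]],"yaw":[0,0,0,0,0,0,0,0]}'; python3 -m handwheel '{"hand":[60,60,60,60,60,60,60,60],"dp":[[-13,-43,0],[-10,-34,0],[-6,-17,0],[0,0,0],[0,0,0],[0,0,0],[0,0,0],[0,0,0]],"yaw":[0,0,0,-0.13,-0.13,-0.13,-0.12,0]}'; python3 go.py 0.5325 -0.2235 0.1 106.3
```

```text
time: 11.05
tool_pos: [0.524, -0.1276, 0.2073]
tcp_rot: [0.113, 0.994, -0.0, 0.0]
wrist_force: [0.9, 0.7, 0.1]
width: 0.0601
time: 11.85
tool_pos: [0.5312, -0.2239, 0.2071]
tcp_rot: [-0.143, 0.99, -0.0, -0.0]
wrist_force: [-0.6, 0.0, 1.0]
width: 0.0601
t 11.85 tcp [ 0.5312 -0.2239  0.2071] jaw 106.4 F [-0.6  0.   1. ] w 60.1
dp mm [-1.300e+00  1.000e-01  1.071e+02]
yaw 0.0017
```

```bash
python3 -m handwheel '{"hand":[60,60,60,60,60,60],"dp":[[-1,0,30],[0,0,40],[0,0,40],[0,0,25],[0,0,12],[0,0,0]],"yaw":[0,0,0,0,0,0]}'; python3 go.py 0.5325 -0.2235 0.037 106.3
python3 - <<'E'
from h import *
cap('side','side6.png');cap('top','top6.png')
i=cv2.imread('pics/side6.png')[250:450,320:520];cv2.imwrite('pics/side6z.png',cv2.resize(i,None,fx=3,fy=3))
E
```

```text
time: 12.45
tool_pos: [0.5321, -0.2233, 0.0592]
tcp_rot: [-0.141, 0.99, 0.0, -0.001]
wrist_force: [-0.3, -0.5, 0.9]
width: 0.0597
t 12.45 tcp [ 0.5321 -0.2233  0.0592] jaw 106.17 F [-0.3 -0.5  0.9] w 59.7
dp mm [-0.4 -0.3 22.2]
yaw -0.0022
```

View pics/side6z.png

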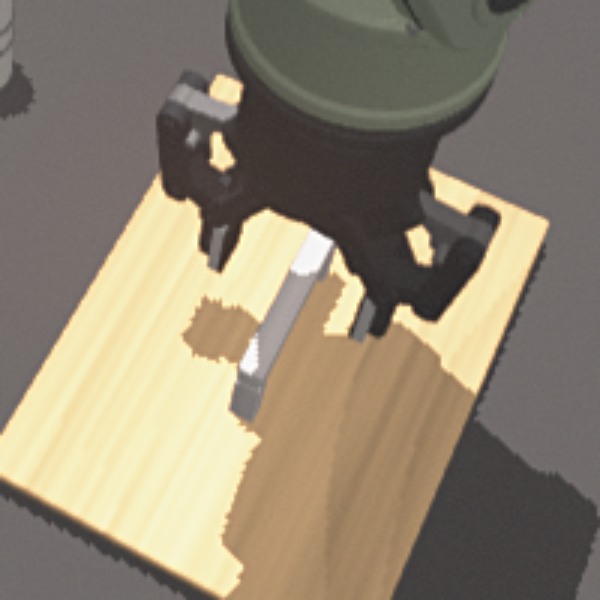

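View pics/top6.png

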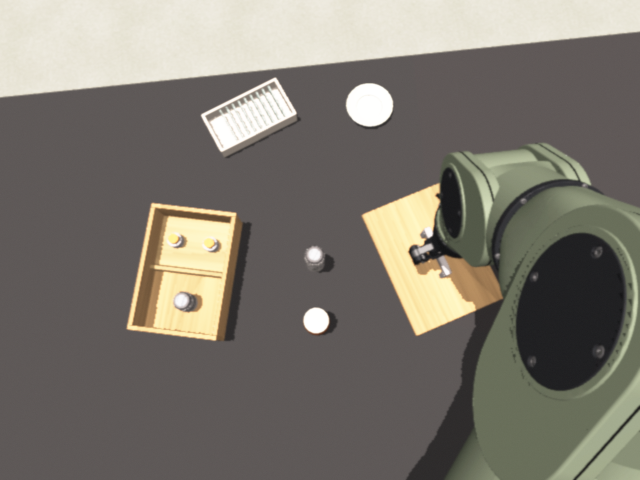

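The jaws straddle the rail in side-zoom, with the fingers at (215,255) and (365,325) and the rail at (290,310). Descend and close.

```bash
python3 -m handwheel '{"hand":[60,60,60,60],"dp":[[0,0,10],[0,0,8],[0,0,4],[0,0,0]],"yaw":[0,0,0,0]}'; python3 go.py 0.5325 -0.2235 0.037 106.3; python3 -m handwheel '{"hand":[45,30,20,10,5,5,5,5],"dp":[[0,0,0],[0,0,0],[0,0,0],[0,0,0],[0,0,0],[0,0,0],[0,0,0],[0,0,0]],"yaw":[0,0,0,0,0,0,0,0]}' 80; python3 -m handwheel '{"hand":[5,5,5],"dp":[[0,0,0],[0,0,0],[0,0,0]],"yaw":[0,0,0]}'
```

```text
time: 12.95
tool_pos: [0.5322, -0.2234, 0.0373]
tcp_rot: [-0.142, 0.99, 0.0, -0.0]
wrist_force: [-0.3, 0.0, 0.0]
width: 0.0601
t 12.95 tcp [ 0.5322 -0.2234  0.0373] jaw 106.28 F [-0.3  0.   0. ] w 60.1
dp mm [-0.2 -0.2  0.3]
yaw -0.0004
time: 13.75
tool_pos: [0.5325, -0.2235, 0.0382]
tcp_rot: [-0.142, 0.99, -0.0, 0.0]
wrist_force: [-0.8, 0.7, 6.7]
width: 0.0103
time: 14.05
tool_pos: [0.5325, -0.2235, 0.0382]
tcp_rot: [-0.142, 0.99, -0.0, 0.0]
wrist_force: [-1.8, 0.8, 5.6]
width: 0.0103
```

```bash
python3 -m handwheel '{"hand":[5,5,5,5],"dp":[[0,0,-6],[0,0,-12],[0,0,-15],[0,0,0]],"yaw":[0,0,0,0]}'; python3 -m handwheel '{"hand":[5,5,5,5,5,5,5],"dp":[[0,0,-20],[0,0,-30],[0,0,-30],[0,0,-30],[0,0,-20],[0,0,-10],[0,0,0]],"yaw":[0,0,0,0,0,0,0]}'; python3 go.py 0.546 0.213 0.2 76.9
python3 - <<'E'
from h import *
cap('side','side7.png');cap('top','top7.png')
E
```

```text
time: 14.45
tool_pos: [0.5333, -0.2238, 0.073]
tcp_rot: [-0.141, 0.99, -0.001, 0.001]
wrist_force: [1.1, 0.1, -2.8]
width: 0.0106
time: 15.15
tool_pos: [0.5327, -0.2236, 0.2113]
tcp_rot: [-0.142, 0.99, -0.0, 0.0]
wrist_force: [-0.2, -0.4, -3.5]
width: 0.0101
t 15.15 tcp [ 0.5327 -0.2236  0.2113] jaw 106.28 F [-0.2 -0.4 -3.5] w 10.1
dp mm [-135.2  415.4   11.1]
yaw 0.5127
```

View pics/side7.png

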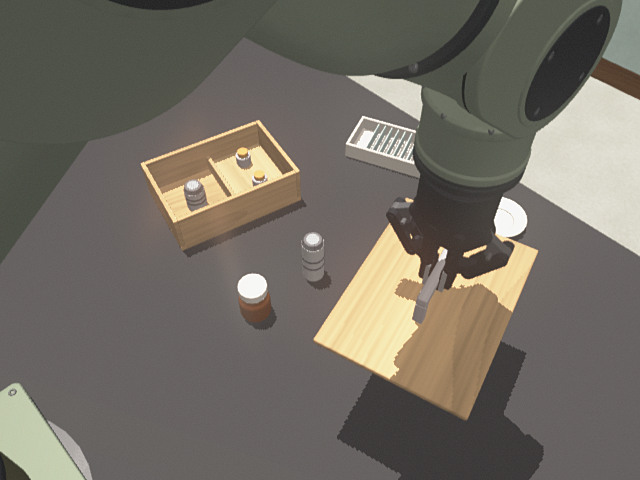

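The lid hangs level, clear of the bench, at about (430,320), with −3.5 N on the wrist, which is its weight. Carrying it over.

```bash
python3 -m handwheel '{"hand":[5,5,5,5,5,5,5,5],"dp":[[-4,12,0],[-8,24,0],[-11,35,0],[-13,39,0],[-13,39,0],[-13,39,0],[-13,39,0],[-13,39,0]],"yaw":[0,0,0,0,0,0,0,0]}'; python3 -m handwheel '{"hand":[5,5,5,5,5,5],"dp":[[-13,39,0],[-13,39,0],[-11,35,0],[-8,24,0],[-4,12,0],[0,0,0]],"yaw":[0,0,0,0,0,0]}'; python3 go.py 0.546 0.213 0.2 76.9;  python3 -m handwheel '{"hand":[5,5,5,5,5,5,5,5],"dp":[[0,0,0],[0,0,0],[0,0,0],[0,0,0],[0,0,0],[0,0,0],[0,0,0],[0,0,0]],"yaw":[0.05,0.1,0.1,0.1,0.1,0.05,0.012,0]}'; python3 go.py 0.546 0.213 0.146 76.9
python3 - <<'E'
from h import *
cap('side','side8.png');cap('top','top8.png')
E
```

```text
time: 16.05
tool_pos: [0.5416, 0.059, 0.2101]
tcp_rot: [-0.142, 0.99, 0.0, -0.001]
wrist_force: [1.5, -0.3, -1.9]
width: 0.0105
time: 16.65
tool_pos: [0.5468, 0.215, 0.21]
tcp_rot: [-0.143, 0.99, 0.0, -0.001]
wrist_force: [0.5, -1.2, -2.5]
width: 0.0103
t 16.65 tcp [0.5468 0.215  0.21  ] jaw 106.42 F [ 0.5 -1.2 -2.5] w 10.3
dp mm [ 1.3 -1.8 10. ]
yaw 0.5151
time: 17.45
tool_pos: [0.5476, 0.2124, 0.2106]
tcp_rot: [0.114, 0.994, -0.0, -0.0]
wrist_force: [-0.3, -0.4, -2.3]
width: 0.0109
t 17.45 tcp [0.5476 0.2124 0.2106] jaw 76.95 F [-0.3 -0.4 -2.3] w 10.9
dp mm [ 1.7  0.2 64.6]
yaw 0.0008
```

View pics/side8.png

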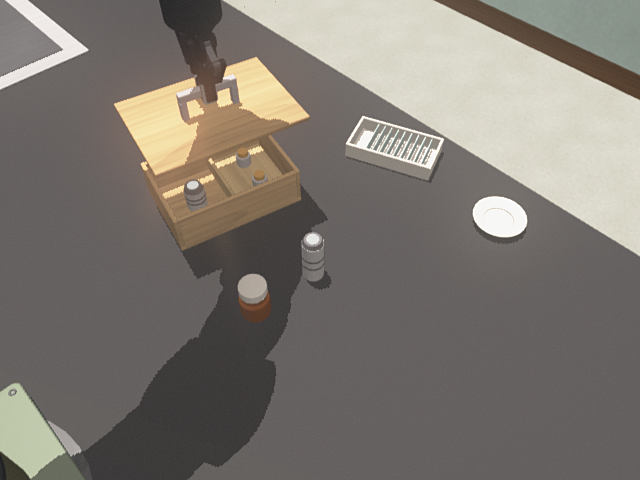

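View pics/top8.png

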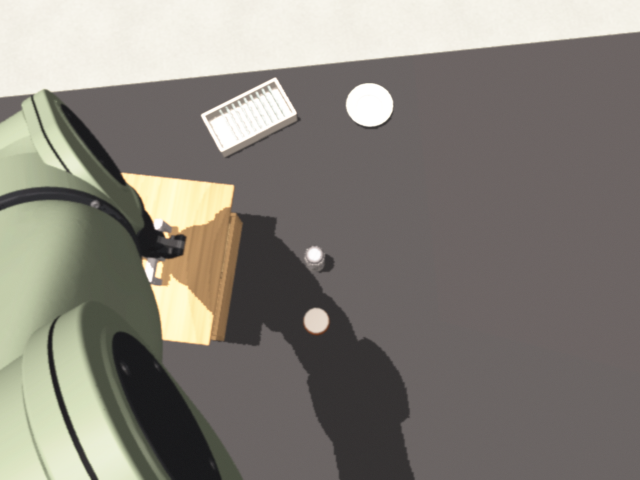

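The lid is square to the box in both views. It should close at TCP z ≈ 0.098. I lower to 0.12 and check alignment.

```bash
python3 -m handwheel '{"hand":[5,5,5,5,5,5],"dp":[[1,0,15],[0,0,25],[0,0,25],[0,0,15],[0,0,10],[0,0,0]],"yaw":[0,0,0,0,0,0]}'; python3 go.py 0.546 0.213 0.0982 76.9
python3 - <<'E'
from h import *
c=cap('side','side9.png')
s=r.read_state(); p=s['tool_pos']; 
i=c['frame'][:,:,::-1].copy()
a=np.radians(-13.0); ux=np.array([np.cos(a),np.sin(a),0]); uy=np.array([-ux[1],ux[0],0])
def rect(cx,L,W,col):
    q=np.array([proj(c,cx+sx*L/2*ux+sy*W/2*uy)[::-1] for sx,sy in((1,1),(1,-1),(-1,-1),(-1,1))]);
    j=i.copy(); cv2.polylines(i,[np.round(q*16).astype(np.int32)],True,col,1,cv2.LINE_AA,4)
z=p[2]-.0382
rect(np.array([.546,.213,.07]),.22,.15,(0,255,0)); rect(np.array([p[0],p[1],z+.018]),.24,.176,(0,0,255))
cv2.imwrite('pics/side9z.png',cv2.resize(i[50:260,100:340],None,fx=3,fy=2.8))
E
```

```text
time: 18.15
tool_pos: [0.5463, 0.2132, 0.1199]
tcp_rot: [0.113, 0.994, -0.0, -0.001]
wrist_force: [0.2, -0.2, -2.6]
width: 0.0105
t 18.15 tcp [0.5463 0.2132 0.1199] jaw 76.97 F [ 0.2 -0.2 -2.6] w 10.5
dp mm [ 0.2 -0.3 21.7]
yaw 0.0013
```

View pics/side9z.png

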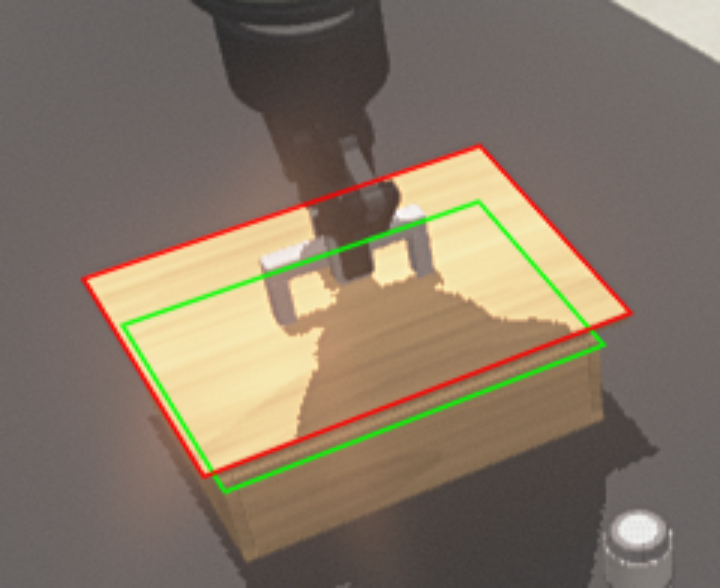

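The drawn lid outline (red) matches the lid, and it is centred over the rim (green). Lowering slowly.

```bash
python3 -m handwheel '{"hand":[5,5,5,5,5,5],"dp":[[0,0,5],[0,0,5],[0,0,4],[0,0,3],[0,0,2],[0,0,0]],"yaw":[0,0,0,0,0,0]}';  python3 -m handwheel '{"hand":[5,5,5],"dp":[[0,0,1],[0,0,0.5],[0,0,0]],"yaw":[0,0,0]}'; python3 -m handwheel '{"hand":[5,5],"dp":[[0,0,0.5],[0,0,0]],"yaw":[0,0]}'
```

```text
time: 18.8
tool_pos: [0.5465, 0.2135, 0.1016]
tcp_rot: [0.114, 0.994, -0.0, -0.0]
wrist_force: [0.2, -0.8, -2.0]
width: 0.0104
time: 19.1
tool_pos: [0.5466, 0.2135, 0.1003]
tcp_rot: [0.114, 0.994, -0.0, 0.0]
wrist_force: [0.1, -0.4, -2.9]
width: 0.0104
time: 19.3
tool_pos: [0.5466, 0.2135, 0.0998]
tcp_rot: [0.114, 0.994, -0.0, 0.0]
wrist_force: [-0.3, 0.8, -3.1]
width: 0.0103
```

```bash
python3 -m handwheel '{"hand":[5,5,5],"dp":[[0,0,0.7],[0,0,0],[0,0,0]],"yaw":[0,0,0]}';  python3 -m handwheel '{"hand":[5,5],"dp":[[0,0,0.5],[0,0,0]],"yaw":[0,0]}'; python3 -m handwheel '{"hand":[5,5],"dp":[[0,0,0.5],[0,0,0]],"yaw":[0,0]}'
```

```text
time: 19.6
tool_pos: [0.5466, 0.2135, 0.0991]
tcp_rot: [0.114, 0.994, -0.0, -0.0]
wrist_force: [-0.4, 0.7, -2.7]
width: 0.0102
time: 19.8
tool_pos: [0.5466, 0.2135, 0.0985]
tcp_rot: [0.114, 0.994, -0.0, -0.0]
wrist_force: [-0.3, -0.0, -3.9]
width: 0.0103
time: 20.0
tool_pos: [0.5467, 0.2135, 0.0982]
tcp_rot: [0.114, 0.994, -0.0, 0.0]
wrist_force: [-1.1, -0.9, 0.8]
width: 0.0104
```

Contact came exactly at the predicted 0.0982. I press down a touch more and release.

```bash
python3 -m handwheel '{"hand":[5,5],"dp":[[0,0,0.4],[0,0,0]],"yaw":[0,0]}'; python3 -m handwheel '{"hand":[12,14,18,26,36,45,45,45],"dp":[[0,0,0],[0,0,0],[0,0,0],[0,0,0],[0,0,0],[0,0,0],[0,0,0],[0,0,0]],"yaw":[0,0,0,0,0,0,0,0]}'; python3 -m handwheel '{"hand":[45,45,45,45,45,45,45,45],"dp":[[0,0,-8],[0,0,-15],[0,0,-30],[0,0,-40],[0,0,-40],[0,0,-40],[0,0,-20],[0,0,0]],"yaw":[0,0,0,0,0,0,0,0]}'
python3 -m handwheel '{"hand":[45,45,45,45,45,45,45,45],"dp":[[10,20,0],[20,40,0],[20,40,0],[20,40,0],[20,40,0],[20,40,0],[10,20,0],[0,0,0]],"yaw":[0,0,0,0,0,0,0,0]}'
python3 - <<'E'
from h import *
from scipy.optimize import least_squares
cap('side','side10.png');cap('top','top10.png')
i=cv2.imread('pics/side10.png')[90:280,110:340];cv2.imwrite('pics/side10z.png',cv2.resize(i,None,fx=3.4,fy=3.1,interpolation=cv2.INTER_CUBIC))
E
```

```text
time: 20.2
tool_pos: [0.5467, 0.2135, 0.0982]
tcp_rot: [0.114, 0.994, 0.0, 0.0]
wrist_force: [-3.4, -2.4, 10.5]
width: 0.01
time: 21.0
tool_pos: [0.5466, 0.2135, 0.0977]
tcp_rot: [0.114, 0.994, -0.0, -0.0]
wrist_force: [-0.1, 0.7, 0.1]
width: 0.0453
time: 21.8
tool_pos: [0.5472, 0.2138, 0.294]
tcp_rot: [0.114, 0.994, 0.001, 0.002]
wrist_force: [-0.1, 0.6, -0.4]
width: 0.0454
time: 22.6
tool_pos: [0.4816, 0.4774, 0.2892]
tcp_rot: [0.112, 0.994, -0.0, -0.001]
wrist_force: [0.8, 0.0, -0.1]
width: 0.0452
```

View pics/side10z.png

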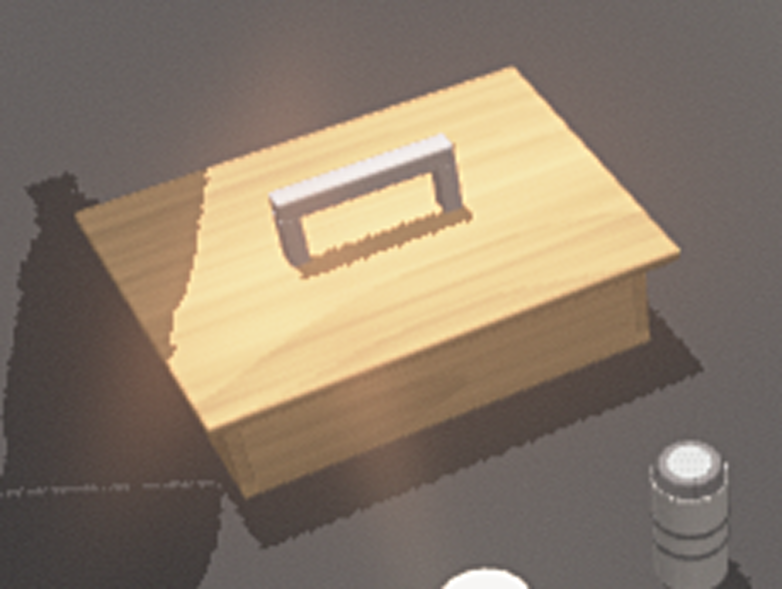

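View pics/top10.png

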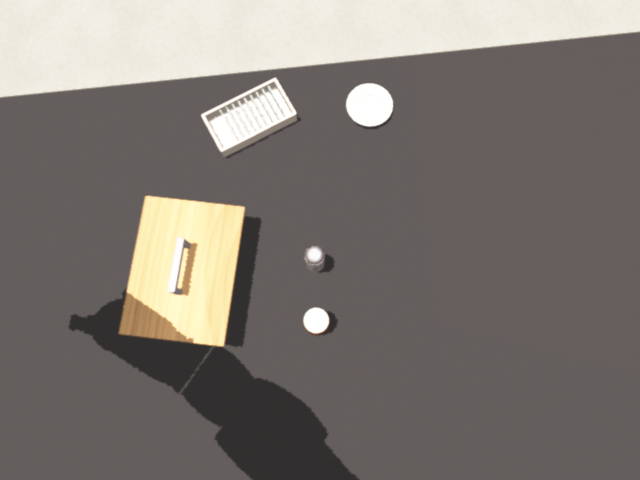

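The lid looks flat, with an even overhang. I'll check corner heights and the long eyepiece numerically before handing in.

```bash
python3 - <<'E'
from h import *
np.set_printoptions(precision=4,suppress=True)
cs={n:viewer.capture(n) for n in('side','top')}
S=[(x/3.4+110,y/3.1+90) for x,y in((513,67),(681,251),(207,431),(75,213))]
T=[(148,196.5),(244.5,206.5),(224.5,346),(120,334.5)]
for a,b in zip(S,T): print(tri([ray(cs['side'],a[::-1]),ray(cs['top'],b[::-1])])[0])
a=np.radians(-13.0); ux=np.array([np.cos(a),np.sin(a),0]); uy=np.array([-ux[1],ux[0],0])
for n,o in(('side',S),('top',T)):
    for (sx,sy),q in zip(((1,1),(1,-1),(-1,-1),(-1,1)),o): print(n,'pred-obs px',np.round(proj(cs[n],np.array([.5466,.2135,.078])+sx*.12*ux+sy*.088*uy)[::-1]-q,1))
for t in('long_eyepiece_center','lid_grip'):
    d=[ray(cs[n],viewer.pinpoint(n,t)[0]['pixel']) for n in cs]; print(t,tri(d))
print(r.read_state()['time'])
E
```

```text
[0.6765 0.2617 0.0884]
[0.6426 0.099  0.0812]
[0.4097 0.1502 0.0839]
[0.448  0.3172 0.0864]
side pred-obs px [-0.3  0.2]
side pred-obs px [-0.3  0.5]
side pred-obs px [-0.4  0.7]
side pred-obs px [-1.3  0.6]
top pred-obs px [-4.2 -1.2]
top pred-obs px [-0.8 -0.1]
top pred-obs px [-2.2  0.7]
top pred-obs px [-3.4 -0.4]
long_eyepiece_center (array([ 0.5428, -0.009 ,  0.0492]), [np.float64(0.0038578726688689668), np.float64(0.0038578726688692313)])
lid_grip (array([0.5459, 0.2089, 0.1204]), [np.float64(0.0006847424117775636), np.float64(0.0006847424117775959)])
23.0
```

The side view fits a flat lid at z = 78 mm to within about 1 px at all four corners, and the long eyepiece has not moved. Handing in.

```bash
python3 -c "
from workcell import r,ticket
print(ticket.job_done())"
```

```text
the job is handed in; nothing more can be done
None
```

I set the short eyepiece down upright in the empty compartment and closed the lid on the box, then handed the job in at about 23 s. The gripper was clear of everything.

- **Short eyepiece:** it touched the compartment floor at the expected height with about 6 N. A picture taken after release showed it standing.
- **Lid:** it met the rim exactly at the predicted tool height of 98.2 mm, with at most about 10 N pressing down. In the side view, all four corners fit a flat, centred lid to within about 1.5 px.
- **Long eyepiece:** it measured within about 3 mm of its starting position, which is the measuring noise, and it looks unchanged in both pictures.
- **Checks that disagreed:**
  - In the top view, the lid corners I picked by eye were off the prediction by up to 4 px.
  - Heights from the two views together came out 3–10 mm too high for the lid corners. The box rim and lid rail had also read a few millimetres high at the start. I put this down to calibration and pixel picking, because the contact heights and the side view both show the lid seated.

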